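Clear and check the foot control

TASK

The lint brush was left lying under the treadle of the foot control, so the treadle cannot go all the way down. Slide the brush out and lay it flat in the black tray, then press the treadle fully down to its stop, hold it there for a second, and let it spring back up. Leave the other things on the table where they are.

Things in the scene. Friction and masses are not known exactly. Their poses are not given: they have to be found in the camera images.
- foot_control: Sewing machine foot control, grey plastic, 168 mm (x) by 104 mm (y), fixed. Origin: centre of its underside, on the table. z up; -x points to the open, raised toe end, roughly towards the robot, +x to the heel; the treadle's hinge pin lies along y at x = +62, z = 17 mm. Base plate top at z = 9 mm; cheeks and heel wall rise to 28 mm.
- treadle_pad (a point): The point to press: on the ribbed rubber top of the treadle, on its centre line, 115 mm from the hinge pin, moving with it; 46 mm above the table at rest, 23 mm at the stop. The treadle is a grey plate 98 mm wide, 8 mm thick, reaching 142 mm from the pin; at rest its toe's top is about 52 mm above the table and it slopes down to the hinge.
- treadle (a joint): Treadle angle in rad: 0 at rest (raised by its spring), 0.20 at the stop, where the plate is level. The spring needs about 4 N at the pad to start and about 10 N at the stop. With the brush under it, it goes no further than about 0.13.
- lint_brush: Brush, 128 mm long (y), 8 thick, 18 wide at the head, tapering to 8 at the handle's end, 25 g. Origin: middle of its underside; +y to the handle end (64 mm off), bristles at -y. It lies across the base plate, underside 9 mm above the table, 40 mm of handle sticking out on the foot control's -y side, 6 mm of room above it under the treadle: draw it out level 85 mm, handle first, then lift.
- notions_tray: Shallow black tray, 125 mm (x) by 148 mm (y), fixed, behind the sewing machine (mind the machine in front and the tall wire rack on the robot's right, beyond y = -0.33). Origin: centre of its underside. Floor 2 mm, walls 2 mm thick and 18 mm high. Two bobbins and a small presser foot (to 14 mm high) are fixed in it beyond x = +30 mm; the rest of its floor is free.
- rolled_tape: Bystander: rolled measuring tape, 49x52 mm, 15 mm high, loose. Origin: centre of its underside.
- thread_snips: Bystander: steel thread snips, 20x90x8 mm, lying along its own y, loose. Origin: centre of its underside.
- spool_grey: Bystander: grey thread cone standing upright, 54 mm across, 86 mm high, loose. Origin: centre of its underside.
- pattern_weight_steel: Bystander: steel disc, 38 mm across, 15 mm high, loose. Origin: centre of its underside.
- glue_stick: Bystander: glue stick standing upright, 25 mm across, 88 mm high, loose. Origin: centre of its underside.
- seam_ripper: Bystander: seam ripper lying along its own y, 10x92x10 mm, loose. Origin: centre of its underside.

How it is judged (in metres and radians):
On the way, in this order (a step that is already met when the one before it is completed fails the run):
1. the brush lies flat in the tray, let go (x of lint_brush in the frame of notions_tray between -0.055 and 0.055 m and y of lint_brush in the frame of notions_tray between -0.055 and 0.055 m and z of lint_brush in the frame of notions_tray below 0.014 m and (angle between lint_brush's own z axis and vertical below 0.1 rad or angle between lint_brush's own z axis and vertical above 3.04 rad) and contact force between lint_brush and the fingers below 0.1 N and linear speed of lint_brush below 0.03 m/s), for 0.2 s.
2. the treadle is held down at its stop (value of joint treadle above 0.18 rad), for 0.7 s.
At the end, for the whole second after the job is handed in: The brush lies at rest in the tray, flat on its floor (tilt under 0.1 rad, its middle within 55 mm of the tray's middle each way), and the treadle, after being held at its stop (over 0.18 of 0.20 rad for 0.7 s), is back up (under 0.02 rad) (value of joint treadle below 0.02 rad and x of lint_brush in the frame of notions_tray between -0.055 and 0.055 m and y of lint_brush in the frame of notions_tray between -0.055 and 0.055 m and z of lint_brush in the frame of notions_tray below 0.014 m and (angle between lint_brush's own z axis and vertical below 0.1 rad or angle between lint_brush's own z axis and vertical above 3.04 rad) and linear speed of lint_brush below 0.03 m/s); the robot touches nothing.
It fails at once if a bystander (tape, snips, cone, steel disc, glue stick or seam ripper) is moved more than 30 mm (distance of any of rolled_tape, thread_snips, spool_grey, pattern_weight_steel, glue_stick, seam_ripper from where it was at the start of the episode above 0.03 m).
It also fails if it takes over 64 s, if anything falls off the work surface, if the arm or the gripper's body presses on something with over 40 N, if the wrist force passes 120 N, or if a joint passes its speed limit or range.

ROBOT

A 7-joint arm with a two-finger parallel gripper is mounted at the origin on a cart in front of the work surface, level with it; the furniture and walls round the work are solid. World frame = base frame: x ahead of the robot, y to its left, z up, the work surface at z = 0. Lengths are in mm, angles in degrees, forces in N, time in s.
With the tool pointing down it reaches from about 400 to 850 mm from the base axis. Payload 4.5 kg.
Tool frame: the origin (TCP) lies at the very end of the fingers, on their centre line; the grasp point (between the pads) lies 19 mm behind it (robot.hold_point_z is the distance from the TCP to the grasp point, in mm); x points along the fingers, y is the direction in which the jaws open and shut, and the axes are right-handed (so a half turn about x gives the same grasp; the last joint's range is limited). The gripper opens to 85 mm and grips with 20 to 120 N. Pads are 22 mm wide; open, the fingers measure 114 mm over their backs; the gripper's body (76 mm by 85 mm) begins 54 mm behind the grasp point. The pads swing forward as they close: fully open they stand 13 mm farther back than shut.
Start: joints at [79.286, 39.483, -11.15, 89.685, 9.013, 51.709, -12.324], TCP at [136.909, -609.844, 231.317] pointing down, gripper open.
Joint ranges: [-172.22, 172.22], [-26.19, 119.32], [-84.43, 86.54], [7.71, 146.69], [-57.33, 237.33], [2.42, 119.75], [-152.13, 152.13]. Speed limits (degrees/s): [147.25, 147.25, 180, 180, 180, 180, 180].

INTERFACE

Orientations are given as [roll, pitch, yaw] about the fixed x, y, z axes, in that order (R = Rz(yaw) Ry(pitch) Rx(roll)).
In Python, from station import robot gives the robot as it stands. Calls block until the motion is done:
- robot.move_ptp(position, orientation): joint-space move of the TCP to a pose.
- robot.movel(position, rotation=None, max_speed=150, f_stop=None): straight line of the TCP; rotation=None keeps the orientation; max_speed is the mean speed in mm/s. With f_stop (N) it stops when the force on the tool has changed by that much, and returns True; else False.
- robot.move_j(angles): joint-space move.
- robot.move_gripper(opening): finger opening in mm; the grip force is fixed at half the most; returns when the fingers have stopped.
- robot.wait(seconds).
- robot.inverse_kinematics(position, orientation): joint angles nearest the present ones, or None.
- robot.grab_frame(name): name is "scene" or "top"; returns a dict with "img" (400x640x3 uint8, red, green, blue), "fovy" (degrees; the focal length in pixels is half the picture's height over the tangent of half this angle, whatever the lens; pixels are square), "cx", "cy" (the principal point, pixels), "distortion" ([k1, k2, p1, p2, k3] as OpenCV has them; the pictures are not rectified), "extrinsics" (4x4, takes a point from camera to world coordinates). Camera axes: x right, y up, looking along -z (the intrinsics and any distortion apply to the point x, -y, -z); pixel columns grow to the right and rows downward; lengths in mm; the calibration is good to about 2 mm. A picture is of the moment at which its call begins. There is no depth.
A pose or a line that the arm cannot do raises robot.IKError and nothing moves.
- robot.job_done(): hands the job in, once; it reports no verdict.
Readings, each from a call of its own:
- robot.current_time_s(): time.
- robot.current_joint_positions(): joint angles.
- robot.current_joint_vel(): joint speeds.
- robot.current_tau(): joint torques, N m.
- robot.current_tcp_pos(): TCP position.
- robot.current_orientation(): TCP orientation.
- robot.current_wrist_force(): force on the tool from outside, world axes, zero at the start.
- robot.current_moment(): the same for the moment, N m.
- robot.current_grip_width(): finger opening in mm.
Only numpy, scipy, OpenCV 4.12 (cv2) and the standard library are available. Lean on these libraries where they do the work, as an engineer would, in place of code of your own. Each camera call takes 0.05 s, during which the arm holds its last target.

## Working session

There is one attempt and no reset: what is moved stays moved. The work goes in short steps, each a Python script; the robot and the scene stay as the last script left them, time stands still between calls to the robot, and variables do not carry over. Pictures are saved under pics/ and viewed, and the job is handed in when it is done.

```bash
ls; mkdir -p pics; python3 - <<'E'
from station import robot
import cv2,numpy as np
for n in("scene","top"):
    f=robot.grab_frame(n); cv2.imwrite(f"pics/{n}0.png",f["img"][:,:,::-1])
    print(n,f["fovy"],f["cx"],f["cy"],f["distortion"],np.round(f["extrinsics"],3).tolist())
print(robot.current_time_s(),robot.current_orientation(),robot.current_grip_width(),robot.hold_point_z)
E
```

```text
pics
scene 49.46431400789663 315.59907915700194 205.0556563891321 [-0.07187883  0.          0.          0.          0.        ] [[0.166, 0.809, -0.564, -183.802], [-0.986, 0.142, -0.088, 15.036], [0.009, 0.57, 0.821, 1128.285], [0.0, 0.0, 0.0, 1.0]]
top 46.34449108999797 309.8658113738936 196.21331164922321 [-0.01783857  0.          0.          0.          0.        ] [[0.006, 0.995, -0.104, 378.751], [-1.0, 0.006, -0.002, 164.051], [-0.001, 0.104, 0.995, 1414.257], [0.0, 0.0, 0.0, 1.0]]
0.1 [-86.14905026  89.89950845 106.50614616] 85.61410287652551 18.700000000000003
```

View pics/scene0.png

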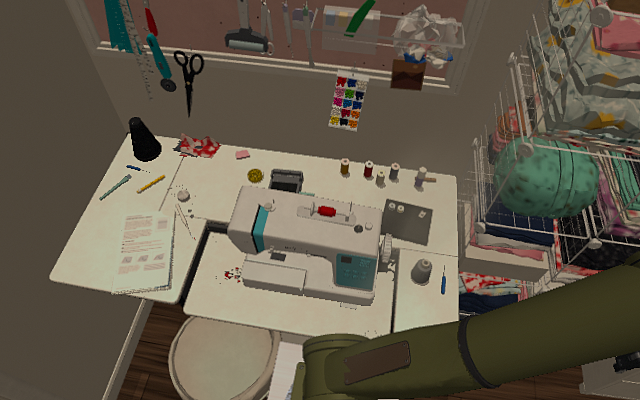

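View pics/top0.png

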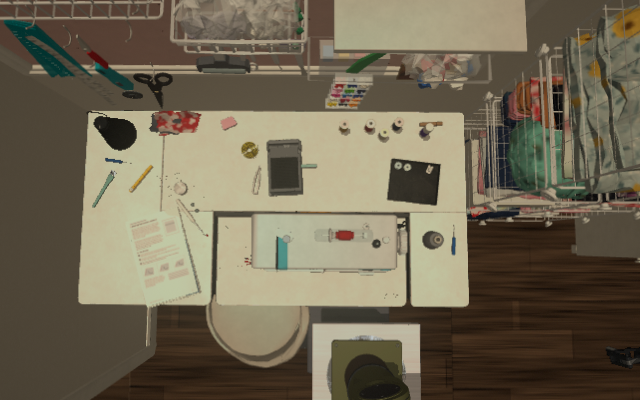

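The top view shows the foot control at about (285,167), the teal brush handle at (310,165) and the tray at (413,182). The machine stands in front, at rows 213–270. I'll enlarge those areas.

```bash
cat > h.py <<'E'
import cv2,numpy as np
def K(f):
    F=200/np.tan(np.radians(f["fovy"]/2)); return np.array([[F,0,f["cx"]],[0,F,f["cy"]],[0,0,1.]])
def ray(f,p):
    u=cv2.undistortPoints(np.array([[p]],float),K(f),np.array(f["distortion"],float))[0,0]
    E=np.array(f["extrinsics"]); d=E[:3,:3]@np.array([u[0],-u[1],-1]); return E[:3,3],d
def onz(f,p,z):
    o,d=ray(f,p); return o+d*(z-o[2])/d[2]
def proj(f,P):
    E=np.array(f["extrinsics"]); c=(np.asarray(P,float)-E[:3,3])@E[:3,:3]; c=c*[1,-1,-1]
    return cv2.projectPoints(c.reshape(-1,1,3),np.zeros(3),np.zeros(3),K(f),np.array(f["distortion"],float))[0][:,0]
def two(f1,p1,f2,p2):
    o1,d1=ray(f1,p1);o2,d2=ray(f2,p2)
    s=np.linalg.lstsq(np.c_[d1,-d2],o2-o1,rcond=None)[0]; a=o1+s[0]*d1;b=o2+s[1]*d2
    return (a+b)/2,np.linalg.norm(a-b)
E
python3 - <<'E'
from station import robot
import cv2
t=cv2.imread("pics/top0.png");s=cv2.imread("pics/scene0.png")
cv2.imwrite("pics/c1.png",cv2.resize(t[130:205,235:335],None,fx=8,fy=8,interpolation=2))
cv2.imwrite("pics/c2.png",cv2.resize(t[145:265,370:475],None,fx=5,fy=5,interpolation=2)[:600])
cv2.imwrite("pics/c3.png",cv2.resize(s[150:250,240:440],None,fx=4,fy=4,interpolation=2))
E
```

```text
(no output)
```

View pics/c1.png

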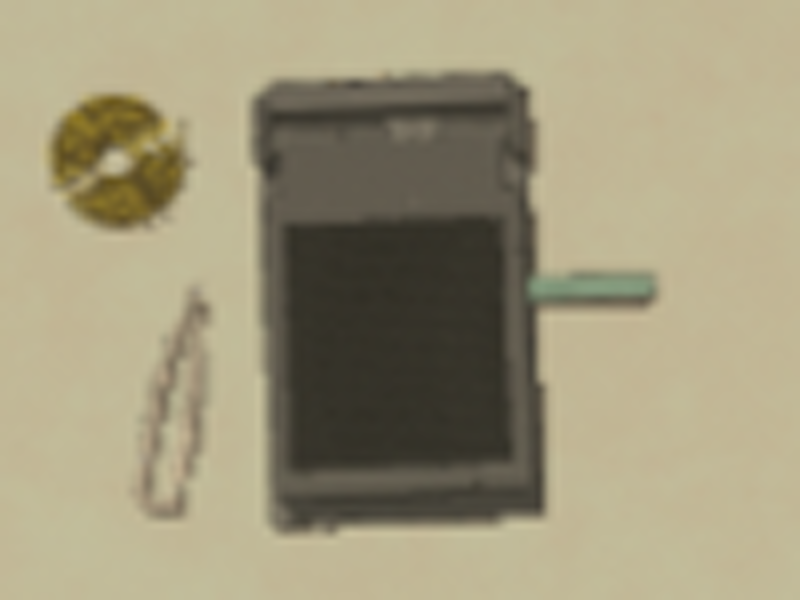

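View pics/c2.png

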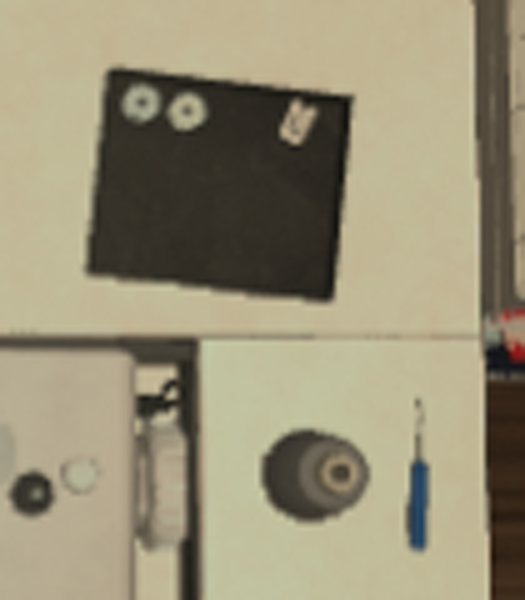

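View pics/c3.png

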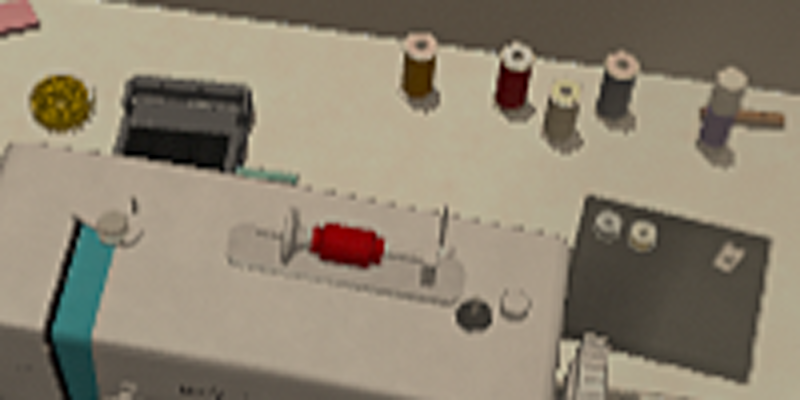

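The foot control crop spans (268–303, 139–196) full-image. The handle runs from (301,166) to (317,166), and the tray corners are clear. Next I'll turn these into positions.

```bash
python3 - <<'E'
from station import robot
import cv2,numpy as np
from h import *
f=robot.grab_frame("top");g=robot.grab_frame("scene");im=f["img"]
hsv=cv2.cvtColor(im,cv2.COLOR_RGB2HSV)
m=cv2.inRange(hsv,(60,50,60),(100,255,255)); m[:150]=0;m[185:]=0;m[:,:295]=0;m[:,330:]=0
ys,xs=np.nonzero(m);print("teal",len(xs),xs.min(),xs.max(),ys.min(),ys.max())
c=max(cv2.findContours(m,0,1)[0],key=cv2.contourArea);r=cv2.minAreaRect(c.astype(np.float32));print(r)
b=cv2.boxPoints(r);print("handle z17",np.round([onz(f,p,17)[:2] for p in b],1).tolist())
for x in range(xs.min(),xs.max()+1):
    s=ys[xs==x]
    if len(s):print(x,np.round(onz(f,(x,s.mean()),17)[:2],1),len(s))
def cp(p,o,k):return [(p[0]+.5)/k-.5+o[0],(p[1]+.5)/k-.5+o[1]]
# tray outer rim corners z18
T=[onz(f,cp(p,(370,145),5),18) for p in [(108,68),(353,95),(331,300),(88,272)]]
print("tray",np.round(T,1).tolist(),[np.linalg.norm(T[i]-T[(i+1)%4]).round(1) for i in range(4)],np.mean(T,0).round(1))
# foot: hinge-end corners cheeks z28: 
F=[("BL",(262,92),28),("BR",(525,85),28),("FL",(278,528),9),("FR",(543,513),9)]
for n,p,z in F: print(n,onz(f,cp(p,(235,130),8),z).round(1))
# rubber pad
for n,p,z in[("padTL",(288,225),30),("padTR",(502,218),30),("padBL",(292,468),50),("padBR",(513,460),50)]:print(n,onz(f,cp(p,(235,130),8),z).round(1))
# cone top, machine top corners two views
print("mach back-right",two(f,(395,214),g,(240+565/4,150+240/4)))
print("mach back-left",two(f,(253,213),g,(242,187)))
for p in [(250,150),(257,180)]:print(onz(f,p,8).round(0))
print("red thread",two(f,(346,235),g,(327,211)))
E
```

```text
Traceback (most recent call last):
ValueError: zero-size array to reduction operation minimum which has no identity
```

```bash
cat > m.py <<'E'
from station import robot
import cv2,numpy as np
from h import *
f=robot.grab_frame("top");g=robot.grab_frame("scene");im=f["img"]
hsv=cv2.cvtColor(im,cv2.COLOR_RGB2HSV)
print(hsv[166,300:320].tolist())
lab=cv2.cvtColor(im,cv2.COLOR_RGB2LAB); print(lab[166,300:320].tolist())
m=((lab[:,:,1]<122)*255).astype(np.uint8); m[:150]=0;m[185:]=0;m[:,:295]=0;m[:,330:]=0
ys,xs=np.nonzero(m);print("teal",len(xs),xs.min(),xs.max(),ys.min(),ys.max())
c=max(cv2.findContours(m,0,1)[0],key=cv2.contourArea);r=cv2.minAreaRect(c.astype(np.float32));print(r)
for x in range(xs.min(),xs.max()+1):
    s=ys[xs==x]
    if len(s):print(x,np.round(onz(f,(x,s.mean()),17)[:2],1),len(s))
def cp(p,o,k):return [(p[0]+.5)/k-.5+o[0],(p[1]+.5)/k-.5+o[1]]
T=[onz(f,cp(p,(370,145),5),18) for p in [(108,68),(353,95),(331,300),(88,272)]]
print("tray",np.round(T,1).tolist(),[np.linalg.norm(T[i]-T[(i+1)%4]).round(1) for i in range(4)],np.mean(T,0).round(1))
F=[("BL",(262,92),28),("BR",(525,85),28),("FL",(278,528),9),("FR",(543,513),9)]
for n,p,z in F: print(n,onz(f,cp(p,(235,130),8),z).round(1))
for n,p,z in[("padTL",(288,225),30),("padTR",(502,218),30),("padBL",(292,468),50),("padBR",(513,460),50)]:print(n,onz(f,cp(p,(235,130),8),z).round(1))
print("mach back-right",two(f,(395,214),g,(240+565/4,150+240/4)))
print("mach back-left",two(f,(253,213),g,(242,187)))
for p in [(250,150),(257,180)]:print(onz(f,p,8).round(0))
print("red thread",two(f,(346,235),g,(327,211)))
E
python3 m.py
```

```text
[[30, 42, 86], [49, 50, 128], [52, 47, 146], [51, 48, 144], [51, 48, 143], [52, 47, 141], [49, 48, 142], [50, 47, 146], [51, 47, 148], [51, 47, 147], [50, 49, 147], [50, 49, 146], [50, 47, 146], [50, 47, 146], [49, 50, 144], [49, 48, 142], [40, 47, 129], [23, 57, 171], [23, 59, 193], [23, 58, 194]]
[[92, 125, 136], [132, 117, 140], [149, 116, 140], [147, 116, 140], [146, 116, 140], [144, 116, 140], [146, 116, 140], [149, 116, 140], [151, 116, 140], [150, 116, 140], [150, 116, 141], [149, 116, 141], [149, 116, 140], [149, 116, 140], [147, 116, 141], [146, 116, 140], [135, 120, 140], [170, 127, 144], [189, 127, 147], [190, 127, 146]]
teal 46 301 316 164 167
((308.46954345703125, 165.07359313964844), (2.921128988265991, 15.033126831054688), 85.91438293457031)
301 [617.7 193.7] 2
302 [616.2 190.7] 3
303 [619.3 187.7] 3
304 [619.3 184.7] 3
305 [619.3 181.6] 3
306 [619.4 178.6] 3
307 [619.4 175.6] 3
308 [619.4 172.5] 3
309 [619.4 169.5] 3
310 [619.4 166.5] 3
311 [619.4 163.5] 3
312 [619.5 160.4] 3
313 [619.5 157.4] 3
314 [619.5 154.4] 3
315 [619.5 151.4] 3
316 [618.  148.3] 2
tray [[641.6, -79.5, 18.0], [626.0, -228.0, 18.0], [501.2, -211.9, 18.0], [517.3, -66.0, 18.0]] [np.float64(149.3), np.float64(125.8), np.float64(146.7), np.float64(125.1)] [ 571.5 -146.3   18. ]
BL [690.  295.9  28. ]
BR [693.3 196.6  28. ]
FL [526.5 289.    9. ]
FR [532.8 188.9   9. ]
padTL [638.8 285.1  30. ]
padTR [641.9 204.7  30. ]
padBL [544.4 280.6  50. ]
padBR [547.8 199.3  50. ]
mach back-right (array([459.44510324, -54.45628075, 210.78010379]), np.float64(1.0068658621820343))
mach back-left (array([458.83336783, 310.40672596, 225.85348699]), np.float64(0.5088064176906324))
[666. 350.   8.]
[574. 327.   8.]
red thread (array([403.40150103,  77.15936011, 254.77680261]), np.float64(2.4426408405628703))
```

Measurements agree with the given sizes:
- **Foot control:** about 165×100 mm, centred near (610,242), yaw about 2.5°.
- **Tray:** 125×148 mm, centred at (571.5,-146), yaw about -6.2°.
- **Handle:** x about 619, tip at y about 147.
- **Machine:** about 215 mm high, with its spool at about 260, and its back at x about 459.

Next I'll fit the handle axis to sub-pixel and check IK along the route.

```bash
python3 - <<'E'
from station import robot
import cv2,numpy as np
from h import *
f=robot.grab_frame("top")
lab=cv2.cvtColor(f["img"],cv2.COLOR_RGB2LAB).astype(float)
P=[]
for x in range(303,316):
    w=np.clip(126.5-lab[160:172,x,1],0,None); P.append(onz(f,(x,(w*np.arange(160,172)).sum()/w.sum()),17)[:2])
P=np.array(P);k=np.polyfit(P[:,1],P[:,0],1);print("x=",k,"at160",np.polyval(k,160),"yaw",-np.degrees(np.arctan(k[0])))
for p,y in [((450,-200,420),-150),((619,164,300),-88),((619,164,6),-88),((620,66,6),-88),((560,-192,200),-96.2),((560,-192,4),-96.2),((557,240,80),-88),((557,240,15),-88)]:
    q=robot.inverse_kinematics(list(p),[0,90,y]); print(p,None if q is None else np.round(q,0))
E
```

```text
x= [-8.86466875e-02  6.34635308e+02] at160 620.4518381803452 yaw 5.065839235123504
(450, -200, 420) [ 36.  19. -25.  94.   8.  69. -51.]
(619, 164, 300) [  1.  41. -39.  81.  26.  68. -39.]
(619, 164, 6) [-13.  58. -11.  94.  19.  30. -34.]
(620, 66, 6) [ -3.  58. -14.  97.  25.  28. -30.]
(560, -192, 200) [ 29.  41. -26.  97.  23.  48. -13.]
(560, -192, 4) [ 24.  57. -16. 103.  33.  25. -22.]
(557, 240, 80) [-21.  50. -12.  99.  18.  33. -42.]
(557, 240, 15) [-34.  57.  11. 101. -22.  25.  -5.]
```

```bash
python3 - <<'E'
from station import robot
import cv2,numpy as np
robot.move_gripper(45)
robot.move_ptp([400,-200,430],[0,90,-150])
robot.move_ptp([620,160,320],[0,90,-86])
print(robot.current_time_s(),robot.current_tcp_pos(),robot.current_wrist_force(),np.round(robot.current_joint_positions(),0))
for n in("scene","top"):
    f=robot.grab_frame(n); cv2.imwrite(f"pics/{n}1.png",f["img"][:,:,::-1])
E
```

```text
4.325 [620.57920242 157.8514197  320.44957795] [-0.2574326  -0.29881248 -1.025201  ] [  3.  40. -43.  79.  28.  71. -38.]
```

View pics/scene1.png

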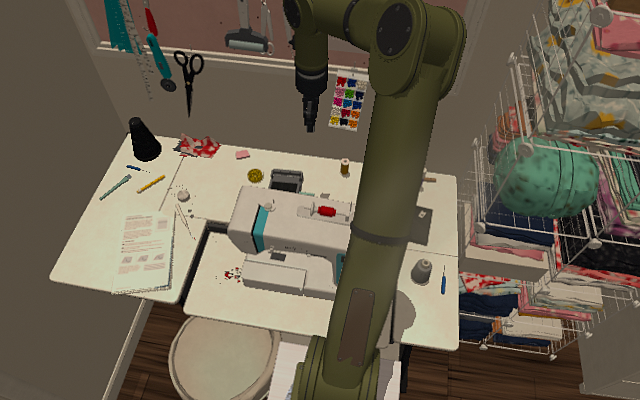

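View pics/top1.png

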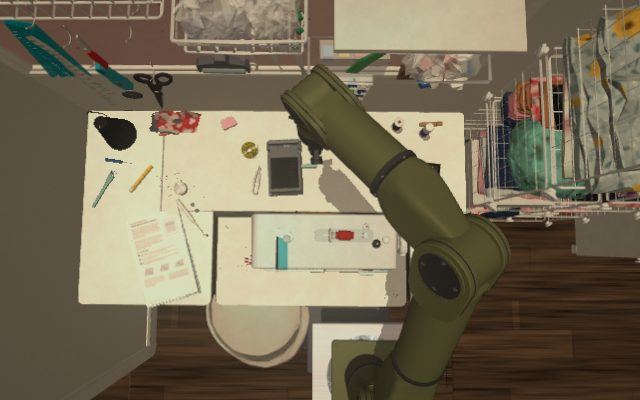

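The arm clears the machine: the gripper hangs above the handle at (313,155) in the top view, with the elbow high and to the right. Descending in stages.

```bash
python3 - <<'E'
from station import robot
import cv2,numpy as np
print(robot.current_tcp_pos(),robot.current_orientation())
o=[0,90,-86]
robot.movel([620.1,164,90],o,max_speed=150)
print(robot.current_time_s(),robot.current_tcp_pos(),robot.current_wrist_force(),np.round(robot.current_joint_positions(),0))
for n in("scene","top"):
    f=robot.grab_frame(n); cv2.imwrite(f"pics/{n}2.png",f["img"][:,:,::-1])
E
```

```text
[620.50088263 158.03094691 320.59103177] [ 41.1562283   89.90756902 -45.0168021 ]
6.1083 [620.70149289 164.28505237  90.91942124] [-0.18184341  0.17586816 -0.38962755] [ -1.  54. -35.  92.  40.  46. -49.]
```

View pics/scene2.png

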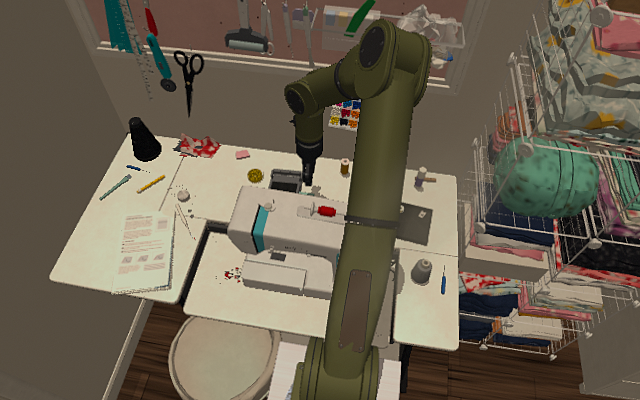

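View pics/top2.png

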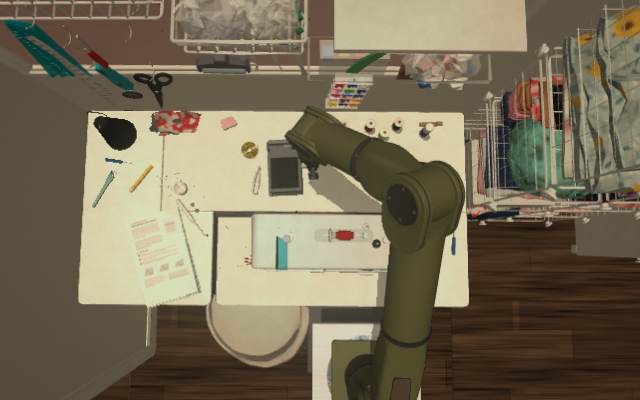

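The arm is still clear everywhere, with the gripper beside the foot control's -y side at (313,170). Going down, gripping and drawing out.

```bash
python3 - <<'E'
from station import robot
import cv2,numpy as np
o=[0,90,-86]
print(robot.movel([620,164,40],o,max_speed=120))
print(robot.movel([620,164,5.5],o,max_speed=40,f_stop=6))
print(robot.current_time_s(),robot.current_tcp_pos(),robot.current_wrist_force())
robot.move_gripper(0); robot.wait(0.2)
print(robot.current_grip_width(),robot.current_tcp_pos(),robot.current_wrist_force(),robot.current_time_s())
for n in("scene","top"):
    f=robot.grab_frame(n); cv2.imwrite(f"pics/{n}3.png",cv2.resize(f["img"][100:250,220:420,::-1],None,fx=4,fy=4))
E
```

```text
False
False
7.7917 [620.19663752 164.17291295   5.73173245] [ 0.21711927 -0.15988342 -0.65865216]
7.175511521602515 [620.20122402 164.05298245   5.67069317] [-0.4316171  -0.06718849  1.79921523] 8.425
```

View pics/scene3.png

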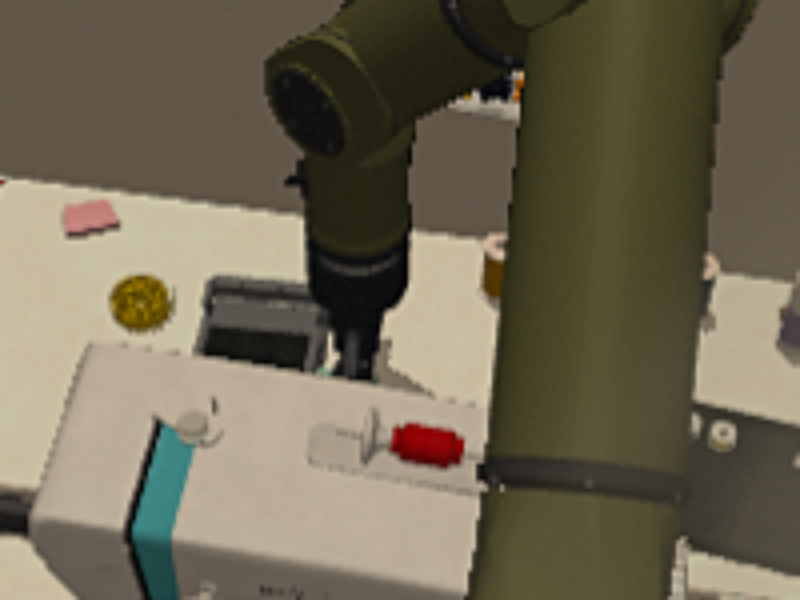

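View pics/top3.png

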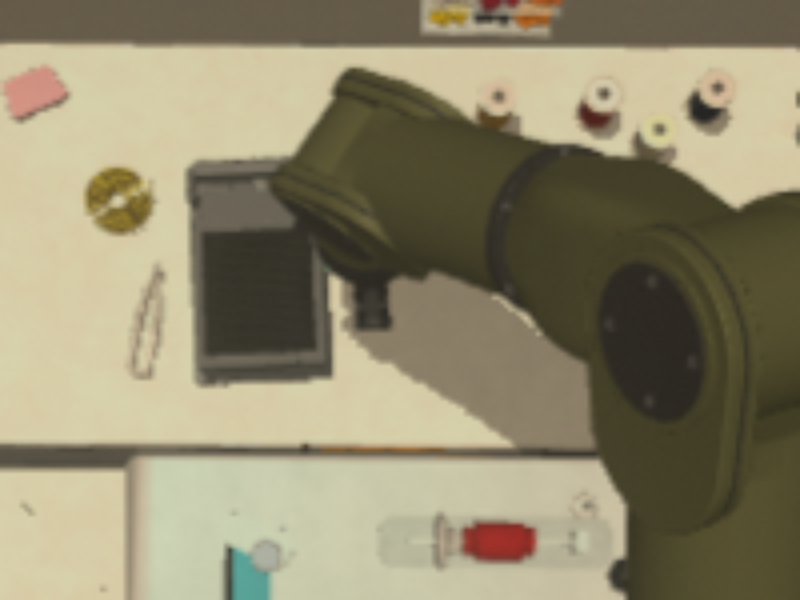

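The grip width is 7.2 mm, which matches the tapered handle, so the brush is held. Now I'll draw it out level along its own axis.

```bash
python3 - <<'E'
from station import robot
import cv2,numpy as np
o=[0,90,-86]
a=np.radians(4.5); L=100
print(robot.movel([620,164,7.5],o,max_speed=20))
print(robot.movel([620+L*np.sin(a),164-L*np.cos(a),7.5],o,max_speed=70,f_stop=12))
print(robot.current_time_s(),robot.current_tcp_pos(),robot.current_wrist_force(),robot.current_grip_width())
robot.movel([628,64,110],o,max_speed=120)
print(robot.current_time_s(),robot.current_tcp_pos(),robot.current_wrist_force(),robot.current_grip_width(),np.round(robot.current_joint_positions(),0))
for n in("scene","top"):
    f=robot.grab_frame(n); cv2.imwrite(f"pics/{n}4.png",cv2.resize(f["img"][100:250,220:420,::-1],None,fx=4,fy=4))
E
```

```text
False
False
10.35 [627.81675119  65.15870699   7.5828177 ] [-0.35924227 -0.35308623  0.5761142 ] 6.728900022119837
11.3583 [627.4127246   63.65141746 109.21431083] [-0.22767771 -1.03420418 -0.55692666] 7.14381608158155 [  9.  53. -36.  93.  40.  48. -40.]
```

View pics/scene4.png

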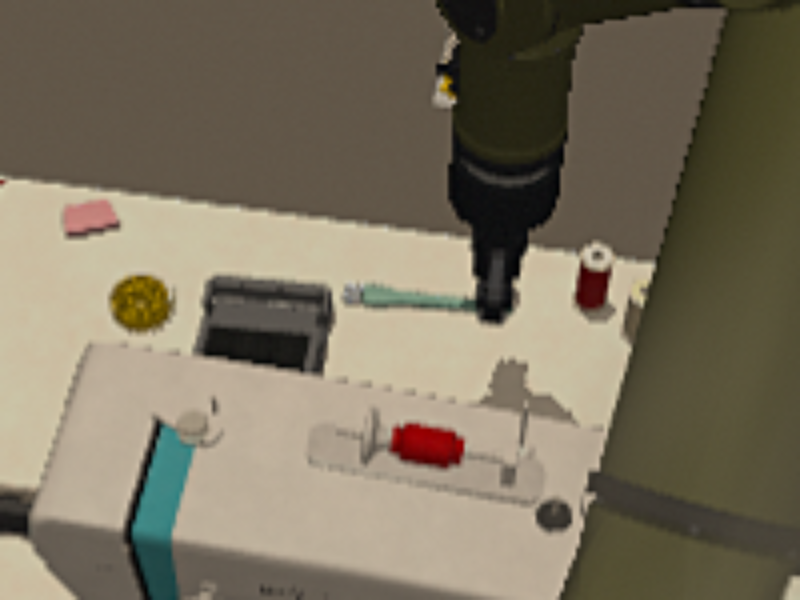

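View pics/top4.png

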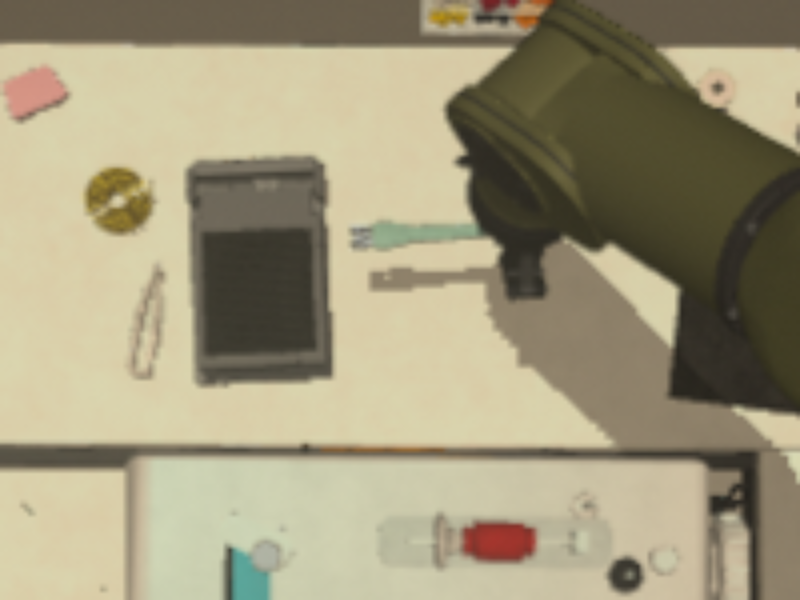

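The brush is out and held level, with its bristle end at (308,159.5) and head at (315,158) in full-image top coordinates. I'll check its heading in the hand, and the IK route to the tray.

```bash
python3 - <<'E'
from station import robot
import numpy as np
from h import *
f=robot.grab_frame("top");g=robot.grab_frame("scene")
t=(220+352.5/4-.4,100+238/4-.4);s=(220+344/4-.4,100+294/4-.4)
P,e=two(f,t,g,s);print("bristle end",P,e,onz(f,t,114))
T=np.array(robot.current_tcp_pos());d=P-T;print(d,np.hypot(*d[:2]),"brush yaw",-np.degrees(np.arctan2(d[0],d[1])), robot.current_orientation())
R=np.array([[np.cos(np.radians(-6.2)),-np.sin(np.radians(-6.2))],[np.sin(np.radians(-6.2)),np.cos(np.radians(-6.2))]])
for x in(-15,):
  for y in(-47,):
    c=np.array([571.5,-146.3])+R@[x,y];print(c)
    for z in(150,40,4):
        for yw in(-97,-96+180-360):
            q=robot.inverse_kinematics([*c,z],[0,90,yw]);print(z,yw,None if q is None else np.round(q,0))
E
```

```text
bristle end [618.94749541 172.37931927 117.7679955 ] 0.8960888001395497 [619.53614518 172.83967455 114.        ]
[ -8.5810868  108.463868     8.60360689] 108.80278356776415 brush yaw 4.523516563037107 [ -84.65309083   89.91658037 -170.64413336]
[ 551.51176582 -191.40510497]
150 -97 [ 36.  47. -37. 101.  38.  46. -27.]
150 -276 [ 50.  62. -75. 100.  64.  72. 132.]
40 -97 [ 32.  55. -30. 104.  47.  35. -35.]
40 -276 [ 47.  68. -66. 103.  72.  63. 128.]
4 -97 [ 30.  58. -28. 104.  50.  31. -37.]
4 -276 [ 46.  71. -62. 103.  75.  60. 126.]
```

The brush is aligned with the tool: yaw 4.5° against 4°, with the head 109 mm ahead against an expected 111. Carrying it over to the tray with the elbow tucked in, away from the rack.

```bash
python3 - <<'E'
from station import robot
import cv2,numpy as np
robot.movel([628,64,170],[0,90,-86],max_speed=150)
robot.move_j([29,41,-26,97,23,48,-13])
print(robot.current_time_s(),robot.current_tcp_pos(),robot.current_orientation(),robot.current_wrist_force(),robot.current_grip_width())
robot.movel([551.5,-191.4,100],[0,90,-96.2],max_speed=120)
print(robot.current_time_s(),robot.current_tcp_pos(),robot.current_wrist_force(),robot.current_grip_width(),np.round(robot.current_joint_positions(),0))
for n in("scene","top"):
    f=robot.grab_frame(n); cv2.imwrite(f"pics/{n}5.png",f["img"][:,:,::-1])
E
```

```text
13.1417 [ 559.0978096  -187.24510696  197.12109283] [-90.06489232  89.40078074 174.36703768] [-0.5578747  -0.0715748  -0.20475218] 7.378972946544157
14.1083 [ 552.27352258 -191.14320712  100.59647517] [ 0.71412037  0.01038222 -0.61721614] 7.393183744174098 [ 27.  48. -21. 103.  28.  35. -18.]
```

View pics/scene5.png

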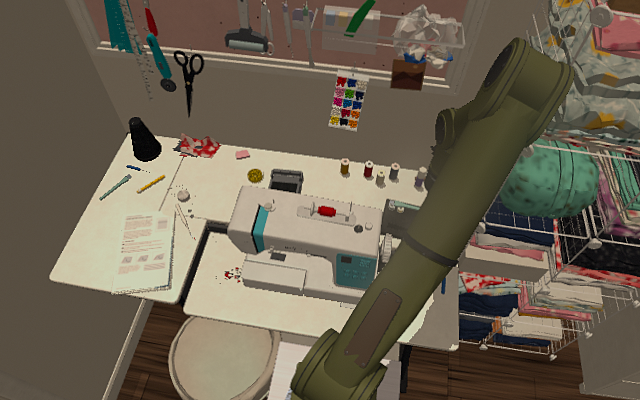

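View pics/top5.png

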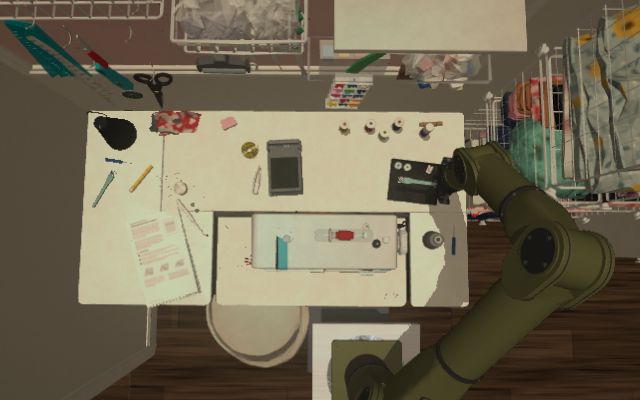

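The brush hangs over the tray at (418,180), but the elbow at (585,250) is close to the rack and would move further that way going down. I'll back up and swing the elbow to the left first.

```bash
python3 - <<'E'
from station import robot
import cv2,numpy as np
robot.movel([552,-191,200],[0,90,-96.2],max_speed=150)
robot.move_j([8,43,11,99,-22,44,34])
print(robot.current_time_s(),robot.current_tcp_pos(),robot.current_orientation(),robot.current_grip_width())
for z in(150,100,40,4):
    q=robot.inverse_kinematics([551.5,-191.4,z],[0,90,-96.2]);print(z,None if q is None else np.round(q,0))
for n in("scene","top"):
    f=robot.grab_frame(n); cv2.imwrite(f"pics/{n}6.png",f["img"][:,:,::-1])
E
```

```text
15.8333 [ 560.60879529 -143.44689014  164.18237949] [-173.4474157    81.71488296   97.6059642 ] 7.095978343245608
150 [  5.  44.  18. 102. -20.  37.  28.]
100 [  6.  48.  15. 104. -22.  31.  30.]
40 [  8.  53.  12. 105. -25.  24.  32.]
4 [  9.  57.  11. 105. -26.  21.  33.]
```

View pics/scene6.png

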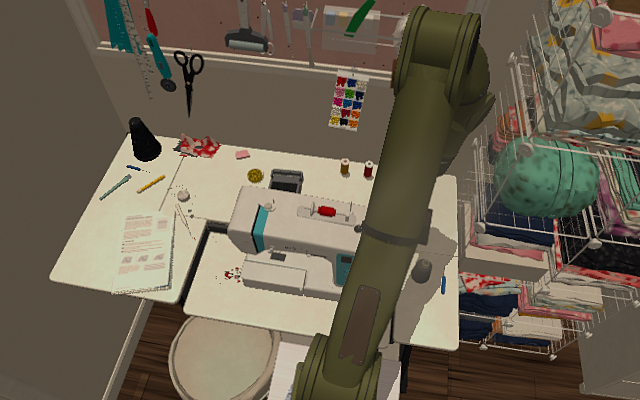

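View pics/top6.png

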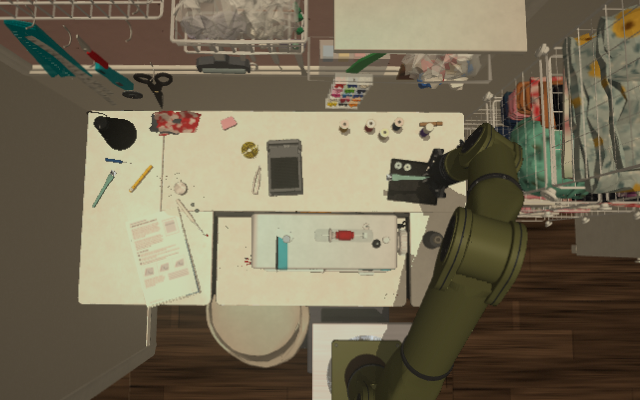

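The elbow is now well inside, at about (490,250). The wrist's right edge works out to y about -290, short of the rack at -330. Lowering into the tray.

```bash
python3 - <<'E'
from station import robot
import cv2,numpy as np
o=[0,90,-96.2]
robot.movel([551.5,-191.4,120],o,max_speed=120)
print(robot.movel([551.5,-191.4,45],o,max_speed=100,f_stop=10))
print(robot.current_time_s(),robot.current_tcp_pos(),robot.current_wrist_force(),robot.current_grip_width(),np.round(robot.current_joint_positions(),0))
for n in("scene","top"):
    f=robot.grab_frame(n); cv2.imwrite(f"pics/{n}7.png",cv2.resize(f["img"][100:250,340:540,::-1],None,fx=4,fy=4))
E
```

```text
False
17.5333 [ 551.91684298 -191.66398365   45.48773939] [ 0.69512973  0.32445208 -0.60950222] 7.261585189354329 [  8.  53.  12. 105. -24.  25.  31.]
```

View pics/top7.png

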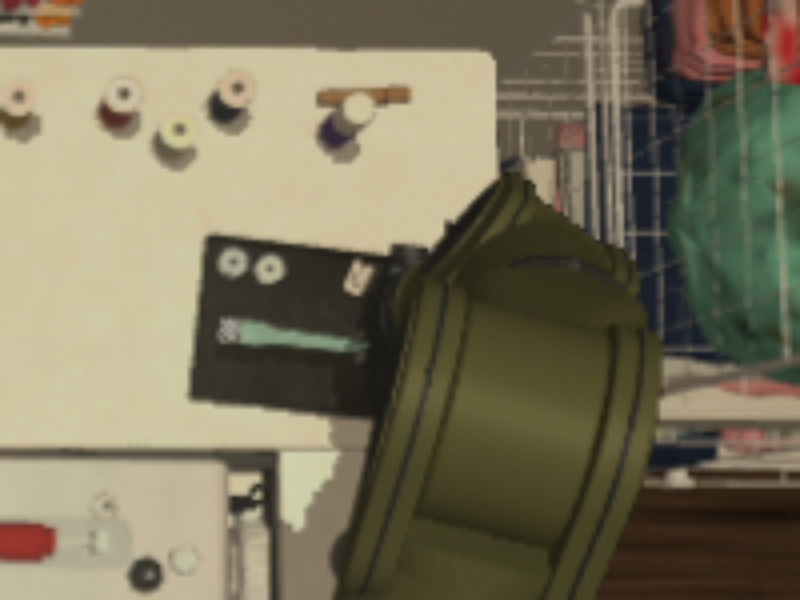

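View pics/scene7.png

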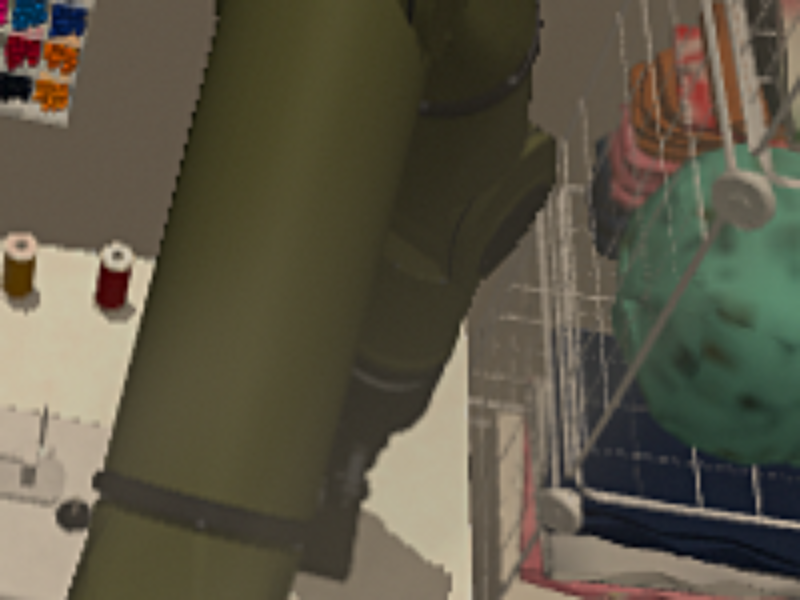

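The brush lies over the tray floor between the walls, from (397,182) to (430,186) in the full image. The presser foot and bobbins are clear of it, and the wrist is clear of the rack. Lowering and releasing.

```bash
python3 - <<'E'
from station import robot
import cv2,numpy as np
o=[0,90,-96.2]
print(robot.movel([551.3,-191.3,4],o,max_speed=40,f_stop=3))
print(robot.current_time_s(),robot.current_tcp_pos(),robot.current_wrist_force(),robot.current_grip_width())
robot.move_gripper(22); robot.wait(0.2)
print(robot.movel([551.3,-191.3,120],o,max_speed=110,f_stop=15))
print(robot.current_time_s(),robot.current_tcp_pos(),robot.current_wrist_force(),robot.current_grip_width())
f=robot.grab_frame("top"); cv2.imwrite(f"pics/top8.png",cv2.resize(f["img"][100:250,340:540,::-1],None,fx=4,fy=4))
E
```

```text
False
18.8083 [ 551.46932039 -191.39167004    4.24980806] [ 0.01405018 -0.15565487 -1.0944627 ] 7.336065450496791
False
20.5083 [ 550.81710243 -191.01408267  119.3215074 ] [ 0.43475402 -0.13791588  0.11219138] 22.0678924085705
```

View pics/top8.png

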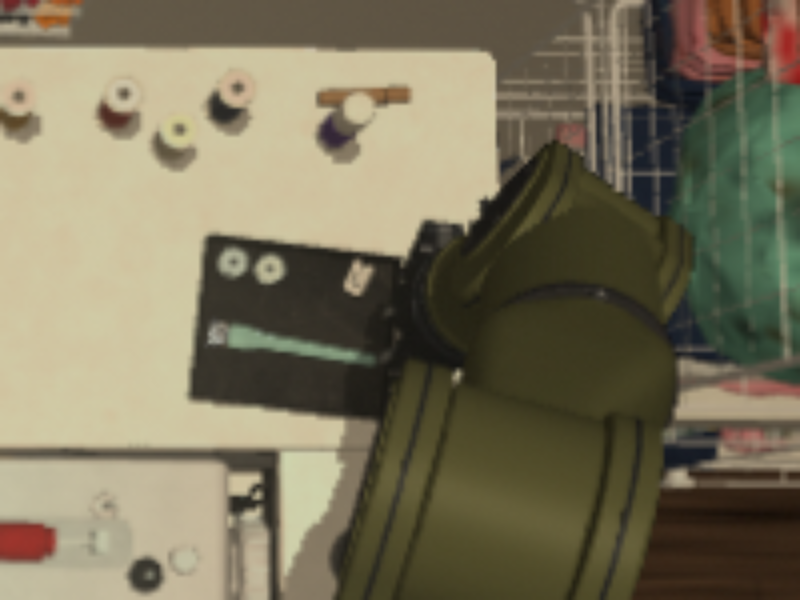

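The brush lies in the tray, with the bristle end about 10 mm inside the left wall. Moving on to the treadle, where I'll recheck the brush once the arm is out of view.

```bash
python3 - <<'E'
from station import robot
import cv2,numpy as np
o=[0,90,-88]
robot.movel([555,-150,180],[0,90,-95],max_speed=130)
robot.move_gripper(0)
for z in(150,80,20):
    q=robot.inverse_kinematics([557,240.5,z],o);print(z,None if q is None else np.round(q,0))
robot.movel([557,240.5,150],o,max_speed=180)
print(robot.current_time_s(),robot.current_tcp_pos(),robot.current_wrist_force(),np.round(robot.current_joint_positions(),0))
for n in("scene","top"):
    f=robot.grab_frame(n); cv2.imwrite(f"pics/{n}9.png",f["img"][:,:,::-1])
    if n=="top":cv2.imwrite(f"pics/c9.png",cv2.resize(f["img"][150:215,375:455,::-1],None,fx=9,fy=9,interpolation=2))
E
```

```text
150 [-40.  46.  22.  98. -24.  40.  -3.]
80 [-38.  52.  19. 100. -28.  33.  -0.]
20 [-36.  57.  16. 101. -31.  27.   2.]
23.9333 [557.23434849 239.40419939 150.12667854] [-0.98637733  0.63554025  0.24719769] [-40.  46.  22.  98. -24.  40.  -3.]
```

View pics/scene9.png

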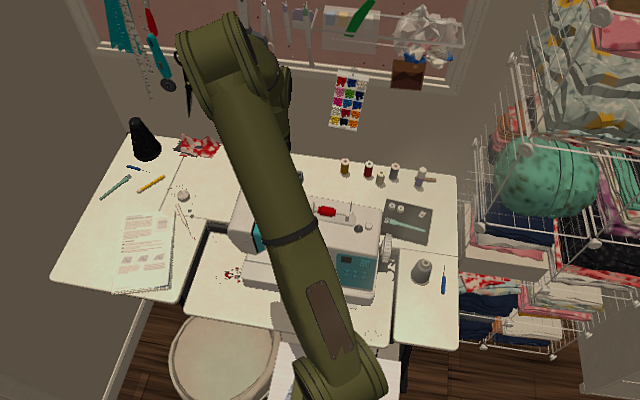

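View pics/top9.png

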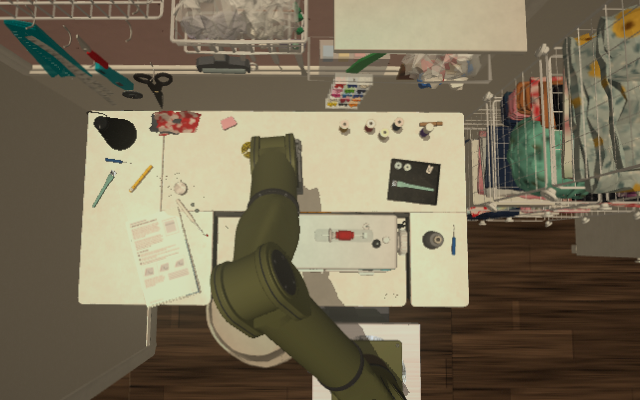

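View pics/c9.png

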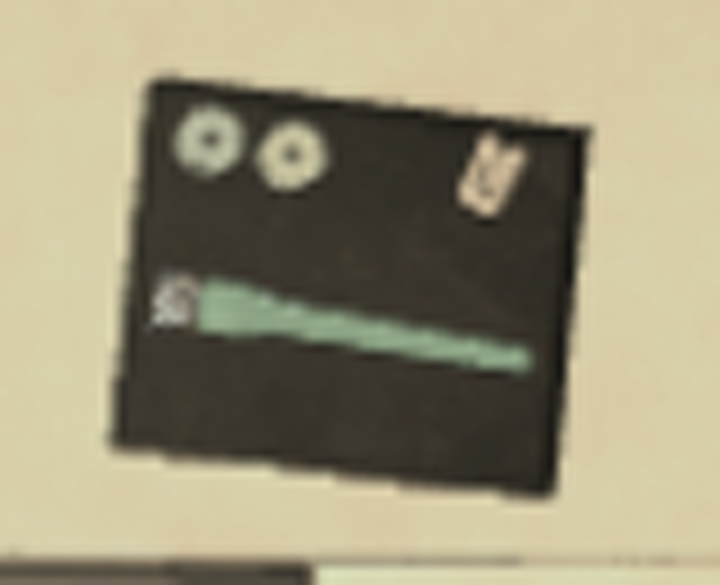

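The brush lies flat and central in the tray, from (392,183) to (434,190), and touches nothing. Pressing the treadle now.

```bash
python3 - <<'E'
from station import robot
import cv2,numpy as np
o=[0,90,-88]
robot.movel([557,240.5,62],o,max_speed=120)
print("A",robot.movel([557,240.5,40],o,max_speed=40,f_stop=25),robot.current_tcp_pos(),robot.current_wrist_force())
print("B",robot.movel([557,240.5,17],o,max_speed=25,f_stop=20),robot.current_tcp_pos(),robot.current_wrist_force(),robot.current_time_s())
robot.wait(0.5)
print(robot.current_tcp_pos(),robot.current_wrist_force())
E
```

```text
A False [555.87016804 240.64968907  39.89031463] [-3.70344011 -0.04792762  5.91258199]
B True [554.66838109 240.56801789  22.38609683] [-2.20389948  0.32129984 11.53265647] 26.3583
[554.66308881 240.58040661  22.35614713] [-1.35353734 -0.40685452 13.1564997 ]
```

The TCP stopped at 22.4 mm, against 23 mm expected for the stop, and now holds 13 N, more than the spring's 10 N. I'll push a bit harder to confirm it's rigid, hold, then release.

```bash
python3 - <<'E'
from station import robot
import cv2,numpy as np
p=robot.current_tcp_pos();o=[0,90,-88]
print(robot.movel([p[0],p[1],p[2]-2.5],o,max_speed=10,f_stop=15),robot.current_tcp_pos(),robot.current_wrist_force(),robot.current_time_s())
robot.wait(1.2)
print(robot.current_tcp_pos(),robot.current_wrist_force(),robot.current_time_s())
robot.movel([557,240.5,60],o,max_speed=40)
robot.movel([557,240.5,150],o,max_speed=150)
robot.movel([555,60,250],o,max_speed=180)
robot.wait(0.3)
print(robot.current_tcp_pos(),robot.current_wrist_force(),robot.current_time_s())
for n in("scene","top"):
    f=robot.grab_frame(n); cv2.imwrite(f"pics/{n}10.png",f["img"][:,:,::-1])
    if n=="top":
        i=f["img"][:,:,::-1]
        cv2.imwrite("pics/c10.png",np.vstack([cv2.resize(i[130:205,235:335],(600,450)),]))
E
```

```text
False [554.69070211 240.58905363  22.03946994] [-5.3239975  -0.94252438 20.40939681] 27.1583
[554.66958624 240.58144424  22.00653442] [-5.28361974 -0.70150861 19.89626229] 28.3583
[554.88226713  60.51266242 249.67061327] [0.36338781 0.37455422 0.28042302] 31.8667
```

View pics/top10.png

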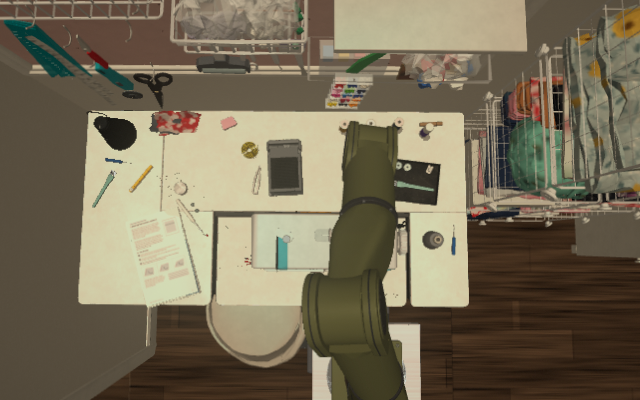

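View pics/c10.png

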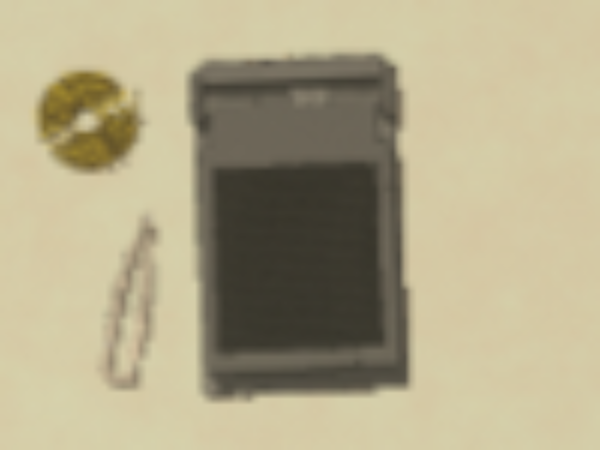

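The press was rigid: about 7 N more moved it only 0.35 mm, so the treadle was at its stop. It has come back up, since the rubber edges match the first picture, and the bystanders are where they were. Handing in.

```bash
python3 - <<'E'
from station import robot
print(robot.current_wrist_force(),robot.current_joint_vel(),robot.current_time_s())
robot.job_done()
E
```

```text
[-0.26566901  0.0043959   0.38310555] [ 0.09562812 -0.08333554  0.03400235 -0.00066859  0.05891248  0.08753241
  0.0150409 ] 31.9667
the job is handed in; nothing more can be done
```

The brush is in the tray, and the treadle was pressed to its stop, held and released. I handed the job in at about 32 s of the 64 s allowed; it gives no verdict.

- **Brush:** I gripped the handle (7.2 mm grip width), drew it out level 100 mm along its own axis, and released it in the tray. A top view with the arm clear showed it flat, near the tray's middle and away from the walls and the fixed parts. I judged that by eye and did not measure the final pose. In the last top view the arm hid part of the tray.
- **Treadle:** It stopped at a tool height of 22 mm, against 23 mm expected. An extra 7 N moved it only 0.35 mm, so it was at the stop. I held it at 13–20 N for about 2 s. After release, the rubber's edges matched the first picture, so it is back up.
- **Bystanders:** The tape and snips beside the foot control were unmoved in an enlarged view, and the cone and seam ripper looked unmoved in the full top view. I never identified the steel disc and glue stick individually, but the arm worked well away from everything else on the table.
- **One correction on the way:** on the first approach to the tray, the elbow was close to the wire rack. I backed up and swung the elbow to the left before lowering.

No check failed or disagreed.

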